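# Gauge the sloping guide tube at the station bay

### The job

Push the grey tote along the roller track into the bay until it stands against the end stop, then take the gauge rod from its cradle, insert its thin end into the tote's sloping guide tube until the collar stops on the mouth, and draw it right out again. Finish while still holding the rod in the gripper: rod level, its tip about 2 to 3 cm above the middle of the reading stand's plate, kept still and touching nothing but the gripper. Leave the tote home in the bay and do not disturb the other loose things on the worktop.

Things in the scene. Friction and masses are not known exactly. Their poses are not given: they have to be found in the camera images.
- track: Fixed aluminium roller track, 150 x 420 mm, running along its y axis; origin on the worktop; bay at its +y end, -y end open. 12 free steel rollers, tops at z 45 mm; they hold the tote back with about 1 N. Side rails 118 mm apart, tops at 60 mm (78 mm in the bay, y > 58 mm). Rubber face of the end stop at y = 195 mm: with the tote home, the tote's origin is at y = 130 mm in this frame.
- tote: Loose grey plastic open tote on the rollers, 110 (x) x 130 (y) x 50 mm high, about 0.9 kg with the guide tube fixed in it. Origin: centre of its underside, 45 mm above the worktop. Axes as the track's to a few degrees; 4 mm play to each rail. Push it on the middle of its -y wall.
- guide_tube: Steel guide tube, fixed in the tote at a slope. Origin: centre of its mouth, 25 mm towards +x and 85 mm above the tote's origin. Its z axis points out along the bore: 40 degrees above level, towards the tote's +x side (away from the robot). Bore 14 mm wide, 68 mm deep, closed below; flat rim of 33 mm outside diameter.
- tube_mouth (a point): Centre of the guide tube's mouth.
- tube_seat (a point): Point on the bore's axis 62 mm inside the mouth: where the rod's tip is when the collar sits on the mouth.
- gauge_rod: Loose gauge rod, 0.12 kg, 190 mm long, level in the cradle, axis 52 mm above the worktop. Origin: on its axis at the collar's front face; x axis points to the tip. In front: 10 mm round steel rod, 62 mm long, tapered tip. Collar 28 mm wide, 10 mm thick. Behind it (x -10 to -128 mm) a square aluminium handle, 16 x 16 mm: grip it about 60 mm behind the collar's front face.
- rod_tip (a point): Tip of the gauge rod, 62 mm in front of the collar's front face.
- rod_collar (a point): Centre of the collar's front face (the face that stops on the tube's mouth).
- cradle: Fixed cradle under the rod: dark base plate 200 x 50 x 10 mm with two black slotted posts 59 and 62 mm high, at x = +75 and -80 mm, open at the top. Origin: centre of its underside; its x axis is parallel to the rod's. The posts leave the handle free from 10 to 80 mm behind the collar's front face.
- reading_stand: Fixed reading stand: an aluminium plate 100 x 80 mm with dark graduation lines, on a pedestal; the plate's top is 60 mm above the worktop. Origin: centre of its underside.
- read_point (a point): Middle of the top face of the reading stand's plate.
- side_cutters: Bystander, loose: red-handled side cutters; leave it where it lies.
- receptacle: Bystander, loose: yellow-and-white wall receptacle; leave it where it lies.
- screwdriver: Bystander, loose: yellow-handled screwdriver; leave it where it lies.
- emt_coupling: Bystander, loose: grey pipe coupling; leave it where it lies.
- clear_case: Bystander, loose: clear hinged case with screws; leave it where it lies.
- paint_scraper: Bystander, loose: red-handled paint scraper; leave it where it lies.

How it is judged:
On the way, in this order (a step that is already met when the one before it is completed fails the run):
1. the tote is home in the bay, within 6 mm of the end stop, flat on the rollers and at rest (y of tote in the frame of track above 0.124 m and height (world z) of tote below 0.052 m and angle between tote's own z axis and vertical below 0.06 rad and x of tote in the frame of track between -0.012 and 0.012 m and linear speed of tote below 0.02 m/s), for 0.2 s.
2. the rod is in the guide tube with its collar on the mouth (within 2.5 mm), the tote still home (y of tote in the frame of track above 0.124 m and height (world z) of tote below 0.052 m and angle between tote's own z axis and vertical below 0.06 rad and x of tote in the frame of track between -0.012 and 0.012 m and z of rod_collar in the frame of guide_tube below 0.0025 m and distance between rod_collar and tube_mouth below 0.006 m and distance between rod_tip and tube_seat below 0.006 m), for 0.1 s.
3. the rod is drawn right out of the tube (z of rod_tip in the frame of guide_tube above 0.005 m), for 0.05 s.
At the end, for the whole second after the job is handed in: The rod is held by the fingers, still (under 20 mm/s) and level within 6 degrees, its tip within 20 mm sideways of the middle of the reading plate and 10 to 45 mm above it, not touching the stand; the tote stands in the bay within 6 mm of the end stop, flat on the rollers (y of tote in the frame of track above 0.124 m and height (world z) of tote below 0.052 m and angle between tote's own z axis and vertical below 0.06 rad and x of tote in the frame of track between -0.012 and 0.012 m and contact force between gauge_rod and the fingers above 1 N and angle between gauge_rod's own x axis and vertical between 1.466 and 1.676 rad and horizontal distance between rod_tip and read_point below 0.02 m and height (world z) of rod_tip between 0.07 and 0.105 m and contact force between gauge_rod and reading_stand below 0.1 N and linear speed of gauge_rod below 0.02 m/s); the arm keeps its last pose, push and grip.
It fails at once if one of the bystanders is moved more than 30 mm (distance of any of side_cutters, receptacle, screwdriver, emt_coupling, clear_case, paint_scraper from where it was at the start of the episode above 0.03 m).
It also fails if it takes over 64 s, if anything falls off the work surface, if the arm or the gripper's body presses on something with over 40 N, if the wrist force passes 120 N, or if a joint passes its speed limit or range.

### The arm

A 6-joint arm with a two-finger parallel gripper is mounted at the origin on a cart in front of the work surface, level with it; the furniture and walls round the work are solid. World frame = base frame: x ahead of the robot, y to its left, z up, the work surface at z = 0. Lengths are in m, angles in rad, forces in N, time in s.
With the tool pointing down it reaches from about 0.425 to 0.95 m from the base axis. Payload 3.5 kg.
Tool frame: the origin (TCP) lies midway between the tips of the shut fingers; the grasp point (between the pads) lies 19 mm behind it; z points along the fingers, y is the line along which they close (so a half turn about z gives the same grasp; the last joint's range is limited). The gripper opens to 85 mm and grips with 20 to 120 N. Pads are 22 mm wide; open, the fingers measure 114 mm over their backs; the gripper's body (76 mm by 85 mm) begins 54 mm behind the grasp point. The pads swing forward as they close: fully open they stand 13 mm farther back than shut.
Start: joints at [-1.458, 0.286, 1.577, -0, 1.279, -0.15], TCP at [0.175, -0.652, 0.231] pointing down, gripper open.
Joint ranges: [-2.77, 2.77], [-0.9, 2.22], [0.21, 2.48], [-1.53, 4.67], [0.24, 2.81], [-2.84, 2.84]. Speed limits (rad/s): [2.79, 2.79, 3.14, 3.14, 3.14, 3.14].

### API

Orientations are given as a unit quaternion [x, y, z, w].
In Python, from plant import * gives the robot as it stands.
- The arm moves only by the tool move_arm, never from a script. Its argument "moves" is a list of rows, each a list of 3 entries, a list of its own where there are three numbers: the opening, from 0 (shut) to 1 (fully open), then the shift along the tool's x, y, z in m, then the turn, a rotation vector about the tool's x, y, z in rad. A call has exactly 10 rows; each row shifts and turns the commanded pose from where the row before left it, along the tool's axes as they then stand; what a row does not reach is not made up. A row lasts 1/12 s, in which the tool goes at most 41.7 mm and 7.16 degrees, less where a joint would pass 70% of its speed; a pose out of reach is approached as far as the arm can. A call is refused whole if a number of a shift passes 0.0417 or a number of a turn 0.125, either way. A call with a gripper value outside its range is refused whole. The fingers move at their own pace and stop on an object; "grip_force" is the grip in N (left out, the last holds). Time passes only in rows, so rows that do not move let the fingers close, or fill a call up. It gives the time, the measured TCP pose, the force, the opening and the grip force at its end, in the units of the state.
- get_state(): the state, without advancing time (a new reading comes with each control period).
- read_camera(name): name is "side" or "top" or "wrist"; returns the picture (480x640x3 uint8, red, green, blue); there is no depth.
- camera_params(name): a dict with "fx", "fy", "cx", "cy" (pixels), "rvec" (rotation vector, rad) and "tvec" (3), from world to camera coordinates, as OpenCV has them; the wrist camera has in their place "tool_from_camera" (4x4, takes a point from camera to tool coordinates, whose origin is the TCP and whose axes are the flange's). Camera axes: x right, y down, z forward; pixel columns grow to the right and rows downward; lengths in m; the calibration is good to about 2 mm. A picture is of the moment at which its call begins: read the wrist's pose just before it. camera_params takes no time and is no camera call.
- sign_off(): hands the job in; it is judged then, once.
The state is a dict: "time": time; "qpos": joint angles; "dq": joint speeds; "joint_efforts": joint torques, N m; "eef_pos": TCP position; "tcp_rot": TCP orientation; "contact_force": force on the tool from outside, world axes, zero at the start; "wrist_torque": the same for the moment, N m; "opening": opening from 0.0 (shut) to 1.0 (fully open); "finger_force": force on a finger pad.
Only numpy, scipy, OpenCV 4.12 (cv2) and the standard library are available. Lean on these libraries where they do the work, as an engineer would, in place of code of your own. Each camera call takes 0.05 s, during which the arm holds its last target. There are 200 camera calls.

## Working session

There is one attempt and no reset: what is moved stays moved. The work goes in short steps, Python scripts to look and compute and a tool call to move; the robot and the scene stay as the last step left them, time stands still between calls to the robot, and variables do not carry over. Pictures are saved under pics/ and viewed, at most 10 in all, crops included, and the job is handed in when it is done.

Besides the shell and the picture viewer there is one more tool, called after "Request:" as a command line: name --argument value ..., lists and objects as JSON in quotes. move_arm: Moves the arm, as the interface text tells. Its arguments: {"type":"object","properties":{"moves":{"type":"array"},"grip_force":{"type":"number"}},"required":["moves"]}

```bash
mkdir -p pics; ls
python3 - <<'E'
from plant import *
import cv2
for n in ("top","side"):
    cv2.imwrite(f"pics/{n}0.png",read_camera(n)[:,:,::-1]); print(n,camera_params(n))
print(camera_params("wrist")); print(get_state())
E
```

```text
pics
top {'fx': 599.5024804976512, 'fy': 599.5024804976512, 'cx': 322.8008674227032, 'cy': 240.46889001051161, 'rvec': array([ 2.20248703, -2.17803252,  0.06725541]), 'tvec': array([-0.02152097,  0.51749637,  1.68832259])}
side {'fx': 575.9494755696668, 'fy': 575.9494755696668, 'cx': 323.74339432609617, 'cy': 224.34742768087443, 'rvec': array([ 1.50955484, -2.35622436,  0.59882943]), 'tvec': array([0.23465143, 0.47666974, 1.58198853])}
{'fx': 413.26804197163716, 'fy': 413.26804197163716, 'cx': 318.5566639745501, 'cy': 234.31524973438334, 'tool_from_camera': array([[ 6.50337998e-04, -9.57475185e-01, -2.88514898e-01,
         7.41722172e-02],
       [ 9.99999732e-01,  5.25315563e-04,  5.10757707e-04,
        -8.82324954e-04],
       [-3.37476464e-04, -2.88515153e-01,  9.57475270e-01,
        -1.42392586e-01],
       [ 0.00000000e+00,  0.00000000e+00,  0.00000000e+00,
         1.00000000e+00]])}
{'time': 0.1, 'qpos': array([-1.45799250e+00,  2.87085225e-01,  1.57802022e+00,  7.78217045e-06,
        1.27859533e+00, -1.50005940e-01]), 'dq': array([-0.00073289, -0.00237774, -0.00313942, -0.00060318, -0.00013861,
        0.00037533]), 'joint_efforts': array([ 1.64702335e-03, -4.07293904e+01, -2.93697739e+01, -5.17254148e-05,
        3.43678003e-03,  4.82065332e-06]), 'eef_pos': array([ 0.1753212 , -0.65122584,  0.23008568]), 'tcp_rot': array([ 9.91378391e-01,  1.31025856e-01,  2.33298729e-05, -1.05381117e-03]), 'contact_force': array([ 0.18225131,  0.20409021, -0.33313313]), 'wrist_torque': array([-0.00552442,  0.01178666,  0.01686708]), 'finger_force': 0.0, 'opening': 0.9970367902488023}
```

View pics/top0.png

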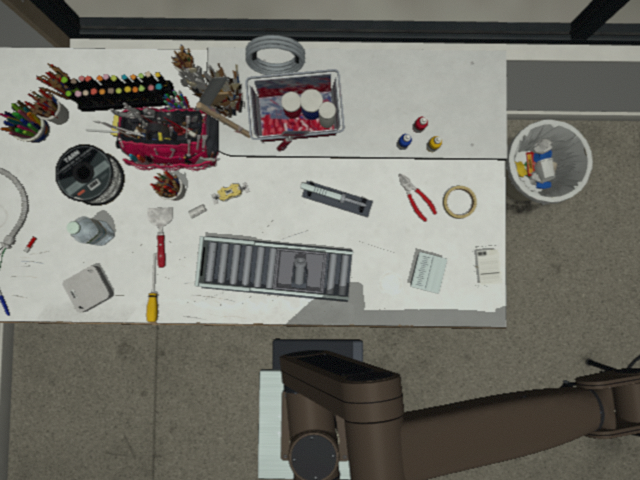

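View pics/side0.png

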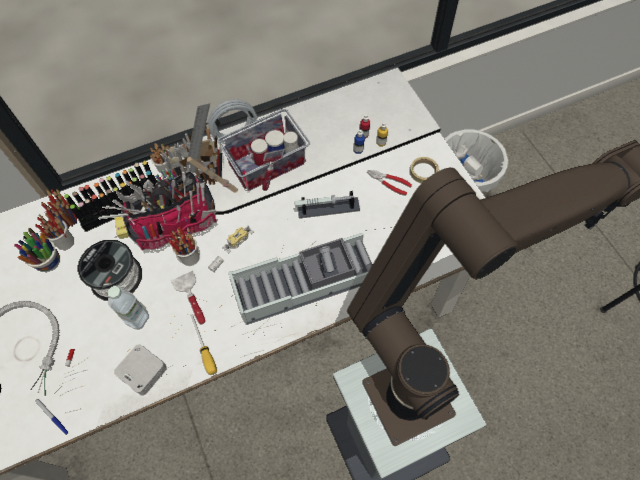

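The top picture shows the track at (200–352, 235–298) with the tote at (302,270), cradle and rod at (337,197), and reading stand at about (427,270). I'll zoom in on these.

Run:
```python
import cv2,numpy as np
a=cv2.imread("pics/top0.png")
b=cv2.resize(a[170:310,190:390],None,fx=4,fy=4,interpolation=cv2.INTER_CUBIC)
cv2.imwrite("pics/c1.png",b)
s=cv2.imread("pics/side0.png")
b=cv2.resize(s[160:330,220:400],(720,680)[0:2],interpolation=cv2.INTER_CUBIC)[:360]
c=cv2.resize(a[150:310,390:510],None,fx=3,fy=3,interpolation=cv2.INTER_CUBIC)
d=cv2.resize(s[180:330,225:375],None,fx=3,fy=3,interpolation=cv2.INTER_CUBIC)
h=max(c.shape[0],d.shape[0]); o=np.zeros((h,c.shape[1]+d.shape[1],3),np.uint8)
o[:c.shape[0],:c.shape[1]]=c;o[:d.shape[0],c.shape[1]:]=d
cv2.imwrite("pics/c2.png",o);print(o.shape)
```

```text
(480, 810, 3)
```

View pics/c1.png

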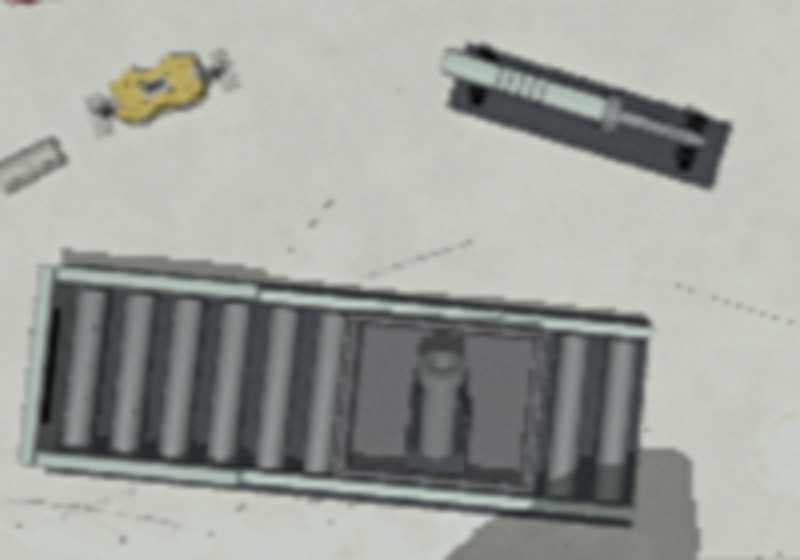

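View pics/c2.png

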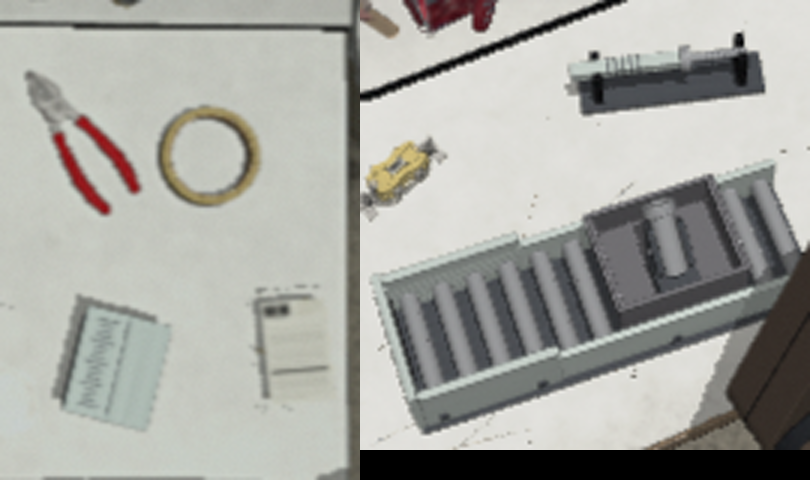

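The crops show the collar at about (342.5,198), the tip at (366,206) and the handle end at (301,185). The tote rim corners are clear, and the stand plate centre is at about (429,272). I'll compute world positions from these.

```bash
cat > h.py <<'E'
from plant import *
import numpy as np, cv2
from scipy.spatial.transform import Rotation as Ro
from scipy.linalg import fractional_matrix_power as fmp
def ray(P,R,t,px,z):
    d=R.T@np.array([(px[0]-P["cx"])/P["fx"],(px[1]-P["cy"])/P["fy"],1]); c=-R.T@t
    return c+d*(z-c[2])/d[2]
def w(cam,px,z):
    P=camera_params(cam); return ray(P,Ro.from_rotvec(P["rvec"]).as_matrix(),P["tvec"],px,z)
def T(R,p):
    M=np.eye(4);M[:3,:3]=R;M[:3,3]=p;return M
def cur():
    s=get_state(); return T(Ro.from_quat(s["tcp_rot"]).as_matrix(),s["eef_pos"])
def wrist_T():  # camera->world
    return cur()@camera_params("wrist")["tool_from_camera"]
def ww(C,px,z):
    return ray(camera_params("wrist"),C[:3,:3].T,-C[:3,:3].T@C[:3,3],px,z)
def proj(C,X):
    P=camera_params("wrist");q=C[:3,:3].T@(np.array(X)-C[:3,3]);return P["fx"]*q[0]/q[2]+P["cx"],P["fy"]*q[1]/q[2]+P["cy"]
def tool(z,x):  # tool rotation from z axis and approx x axis (world)
    z=np.array(z,float)/np.linalg.norm(z);x=np.array(x,float);x-=z*(x@z);x/=np.linalg.norm(x)
    return np.c_[x,np.cross(z,x),z]
def step(G,n=10,S=None):
    M=np.linalg.inv(cur() if S is None else S)@G; r=np.real(fmp(M,1/n))
    v=Ro.from_matrix(r[:3,:3]).as_rotvec()
    print(n,"rows: shift",r[:3,3].round(4),"turn",v.round(4)," total",M[:3,3].round(4),Ro.from_matrix(M[:3,:3]).as_rotvec().round(3))
E
python3 - <<'E'
from h import *
np.set_printoptions(precision=4,suppress=True)
c=lambda x,y,s=4,o=(190,170):(o[0]+x/s,o[1]+y/s)
print("collar,tip,end",*[w("top",c(*p),.052) for p in((610,113),(705,143),(445,60))])
print("tote rim",*[w("top",c(*p),.095) for p in((352,318),(548,330),(530,490),(335,475))])
print("trk +y end",*[w("top",c(*p),.078) for p in((42,265),(25,465))],"-y",*[w("top",c(*p),.06) for p in((650,325),(632,520))])
print("plate",*[w("top",c(*p,3,(390,150)),.06) for p in((83,300),(172,322),(147,432),(62,407),(117,365))])
E
```

```text
collar,tip,end [ 0.6343 -0.0695  0.052 ] [ 0.614 -0.136  0.052] [0.6703 0.0463 0.052 ]
tote rim [0.487  0.1053 0.095 ] [ 0.4803 -0.0275  0.095 ] [ 0.3723 -0.0165  0.095 ] [0.3809 0.1151 0.095 ]
trk +y end [0.5217 0.3194 0.078 ] [0.385  0.3278 0.078 ] -y [ 0.486  -0.0982  0.06  ] [ 0.3516 -0.0869  0.06  ]
plate [ 0.4915 -0.2785  0.06  ] [ 0.4721 -0.3605  0.06  ] [ 0.3709 -0.3374  0.06  ] [ 0.3929 -0.2593  0.06  ] [ 0.432  -0.3098  0.06  ]
```

Run:
```python
from h import *
xa=[.9966,-.083,0]
G=T(tool([0,0,-1],xa),[.435,-.075,.17])
step(G,20); print(cur()[:3,:3].round(3))
G=T(tool([0,0,-1],xa),[.435,-.075,.17]); print((G[:3,:3].T@np.array([0,-.0,-.105])).round(3))
```

```text
20 rows: shift [ 0.0158 -0.0275  0.003 ] turn [-0.0001  0.      0.0173]  total [ 0.4004 -0.4889  0.0612] [-0.002  0.     0.346]
[[ 0.966  0.26  -0.   ]
 [ 0.26  -0.966  0.002]
 [ 0.    -0.002 -1.   ]]
[0.    0.    0.105]
```

Request:
move_arm --moves '[[0,[0.0158,-0.0275,0.003],[0,0,0.0173]],[0,[0.0158,-0.0275,0.003],[0,0,0.0173]],[0,[0.0158,-0.0275,0.003],[0,0,0.0173]],[0,[0.0158,-0.0275,0.003],[0,0,0.0173]],[0,[0.0158,-0.0275,0.003],[0,0,0.0173]],[0,[0.0158,-0.0275,0.003],[0,0,0.0173]],[0,[0.0158,-0.0275,0.003],[0,0,0.0173]],[0,[0.0158,-0.0275,0.003],[0,0,0.0173]],[0,[0.0158,-0.0275,0.003],[0,0,0.0173]],[0,[0.0158,-0.0275,0.003],[0,0,0.0173]]]' --grip_force 60

```text
time: 0.93
eef_pos: [0.2801, -0.351, 0.2007]
tcp_rot: [0.999, 0.044, -0.0, -0.0]
contact_force: [0.8, -0.8, 0.0]
opening: 0.005
finger_force: 0.0
```

Request:
move_arm --moves '[[0,[0.0158,-0.0275,0.003],[0,0,0.0173]],[0,[0.0158,-0.0275,0.003],[0,0,0.0173]],[0,[0.0158,-0.0275,0.003],[0,0,0.0173]],[0,[0.0158,-0.0275,0.003],[0,0,0.0173]],[0,[0.0158,-0.0275,0.003],[0,0,0.0173]],[0,[0.0158,-0.0275,0.003],[0,0,0.0173]],[0,[0.0158,-0.0275,0.003],[0,0,0.0173]],[0,[0.0158,-0.0275,0.003],[0,0,0.0173]],[0,[0.0158,-0.0275,0.003],[0,0,0.0173]],[0,[0.0158,-0.0275,0.003],[0,0,0.0173]]]'

```text
time: 1.77
eef_pos: [0.4347, -0.0745, 0.1709]
tcp_rot: [0.999, -0.042, -0.0, -0.0]
contact_force: [-0.2, -0.7, 0.3]
opening: -0.004
finger_force: 0.0
```

Request:
move_arm --moves '[[0,[0,0,0.012],[0,0,0]],[0,[0,0,0.012],[0,0,0]],[0,[0,0,0.012],[0,0,0]],[0,[0,0,0.012],[0,0,0]],[0,[0,0,0.012],[0,0,0]],[0,[0,0,0.012],[0,0,0]],[0,[0,0,0.012],[0,0,0]],[0,[0,0,0.012],[0,0,0]],[0,[0,0,0.006],[0,0,0]],[0,[0,-0.005,0],[0,0,0]]]'

```text
time: 2.6
eef_pos: [0.4336, -0.0711, 0.0677]
tcp_rot: [0.999, -0.042, -0.002, -0.001]
contact_force: [-0.1, -0.0, -0.0]
opening: 0.004
finger_force: 0.0
```

Request:
move_arm --moves '[[0,[0,-0.008,0],[0,0,0]],[0,[0,-0.008,0],[0,0,0]],[0,[0,-0.008,0],[0,0,0]],[0,[-0.0005,-0.009,0],[0,0,0]],[0,[-0.0005,-0.01,0],[0,0,0]],[0,[-0.0005,-0.011,0],[0,0,0]],[0,[-0.0005,-0.011,0],[0,0,0]],[0,[-0.0005,-0.011,0],[0,0,0]],[0,[-0.0005,-0.011,0],[0,0,0]],[0,[-0.0005,-0.011,0],[0,0,0]]]'

```text
time: 3.43
eef_pos: [0.4407, 0.027, 0.0701]
tcp_rot: [0.999, -0.041, 0.002, 0.001]
contact_force: [1.7, -4.0, 0.8]
opening: -0.0
finger_force: 1.9
```

Request:
move_arm --moves '[[0,[-0.0005,-0.011,0],[0,0,0]],[0,[-0.0005,-0.011,0],[0,0,0]],[0,[-0.0005,-0.011,0],[0,0,0]],[0,[-0.0005,-0.011,0],[0,0,0]],[0,[-0.0005,-0.011,0],[0,0,0]],[0,[-0.0005,-0.011,0],[0,0,0]],[0,[-0.0005,-0.011,0],[0,0,0]],[0,[-0.0005,-0.01,0],[0,0,0]],[0,[-0.0005,-0.009,0],[0,0,0]],[0,[-0.0005,-0.008,0],[0,0,0]]]'

```text
time: 4.27
eef_pos: [0.4439, 0.1314, 0.0699]
tcp_rot: [0.999, -0.041, 0.001, 0.0]
contact_force: [2.7, -4.7, 1.0]
opening: 0.003
finger_force: 2.0
```

Request:
move_arm --moves '[[0,[0,-0.005,0],[0,0,0]],[0,[0,-0.004,0],[0,0,0]],[0,[0,-0.003,0],[0,0,0]],[0,[0,-0.003,0],[0,0,0]],[0,[0,-0.003,0],[0,0,0]],[0,[0,-0.003,0],[0,0,0]],[0,[0,-0.002,0],[0,0,0]],[0,[0,-0.002,0],[0,0,0]],[0,[0,-0.002,0],[0,0,0]],[0,[0,-0.001,0],[0,0,0]]]'

```text
time: 5.1
eef_pos: [0.4453, 0.1588, 0.0691]
tcp_rot: [0.999, -0.042, -0.0, -0.0]
contact_force: [0.3, -3.2, 2.1]
opening: -0.001
finger_force: 1.0
```

Request:
move_arm --moves '[[0,[0,-0.0015,0],[0,0,0]],[0,[0,-0.0015,0],[0,0,0]],[0,[0,-0.0015,0],[0,0,0]],[0,[0,-0.0015,0],[0,0,0]],[0,[0,-0.001,0],[0,0,0]],[0,[0,-0.001,0],[0,0,0]],[0,[0,-0.001,0],[0,0,0]],[0,[0,-0.001,0],[0,0,0]],[0,[0,0,0],[0,0,0]],[0,[0,0,0],[0,0,0]]]'

```text
time: 5.93
eef_pos: [0.4463, 0.1688, 0.0692]
tcp_rot: [0.999, -0.042, -0.0, -0.0]
contact_force: [-0.8, -0.5, 0.2]
opening: -0.003
finger_force: 0.3
```

Request:
move_arm --moves '[[0,[0,-0.001,0],[0,0,0]],[0,[0,-0.001,0],[0,0,0]],[0,[0,-0.001,0],[0,0,0]],[0,[0,-0.001,0],[0,0,0]],[0,[0,-0.001,0],[0,0,0]],[0,[0,-0.001,0],[0,0,0]],[0,[0,0,0],[0,0,0]],[0,[0,0,0],[0,0,0]],[0,[0,0,0],[0,0,0]],[0,[0,0,0],[0,0,0]]]'

```text
time: 6.77
eef_pos: [0.4491, 0.17, 0.0696]
tcp_rot: [0.999, -0.04, 0.002, 0.005]
contact_force: [3.9, -19.7, -1.1]
opening: -0.001
finger_force: 9.5
```

Run:
```python
from h import *
a=read_camera("top")[:,:,::-1]; s=read_camera("side")[:,:,::-1]
o=np.hstack([cv2.resize(i,(400,400),interpolation=cv2.INTER_CUBIC) for i in (a[220:320,190:290],s[220:340,225:345])])
cv2.imwrite("pics/c3.png",o)
```

```text
(no output)
```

View pics/c3.png

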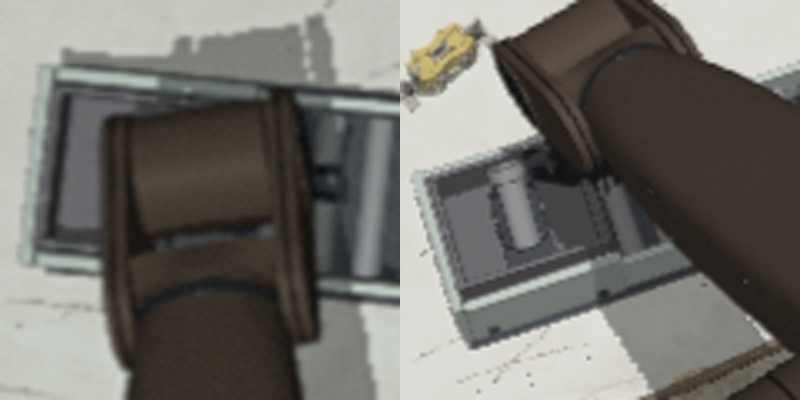

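The tote stands against the end stop (the left crop shows no gap at about (55,170)), with 20 N on the stop. I'll back off, rise and look with the wrist camera.

Request:
move_arm --moves '[[0,[0,0.02,0],[0,0,0]],[0,[0,0.02,0],[0,0,0]],[0,[0,0,-0.03],[0,0,0]],[0,[0,0,-0.03],[0,0,0]],[0,[0,0,-0.03],[0,0,0]],[0,[0,0,-0.03],[0,0,0]],[0.8,[0,-0.01,-0.03],[0,0,0]],[0.8,[0,-0.01,-0.01],[0,0,0]],[0.8,[0,0,0],[0,0,0]],[0.8,[0,0,0],[0,0,0]]]'

```text
time: 7.7
eef_pos: [0.4451, 0.1551, 0.2288]
tcp_rot: [0.999, -0.041, 0.0, -0.0]
contact_force: [0.0, -0.2, -0.5]
opening: 0.57
finger_force: 0.0
```

Run:
```python
from h import *
C=wrist_T(); a=read_camera("wrist")[:,:,::-1]; np.save("C1.npy",C)
cv2.imwrite("pics/w1.png",a)
to=np.array([.447,.245,0]);print(proj(C,to+[.025,-.002,.13]),[proj(C,to+[i,j,.095]) for i,j in((.06,.06),(.05,-.07),(-.06,-.06))])
```

```text
(np.float64(169.71432400638489), np.float64(204.6816084638632)) [(np.float64(84.96464944021972), np.float64(148.5373568922629)), (np.float64(283.4215644393907), np.float64(147.62092917291602)), (np.float64(285.70076380951156), np.float64(300.8971178287071))]
```

View pics/w1.png

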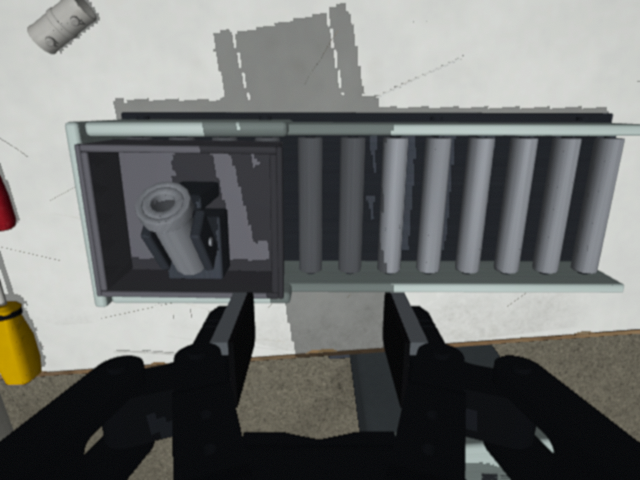

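The wrist picture shows the tote home, the tube mouth ellipse centred at about (164,203), and the tote rim corners at (80,147), (280,148) and (285,297). I'll locate these, then plan the grasp.

Run:
```python
from h import *
np.set_printoptions(precision=4,suppress=True)
C=np.load("C1.npy")
print("mouth",ww(C,(164.3,203.5),.13))
r=[ww(C,p,.095) for p in((80,147),(280,148),(285,297),(99,297))];print(*r,np.mean(r,0))
print("tilt tube base px->",ww(C,(192,272),.06))
d=np.array([.614-.6703,-.136-.0463,0]);d/=np.linalg.norm(d);print("rod dir",d)
col=np.array([.6343,-.0695,.052]); g=col-.06*d
R=tool([0,0,-1],-d)
G=T(R,g+[0,0,.16-.052]); step(G,20); step(G,10); print(g)
```

```text
mouth [0.473  0.2461 0.13  ]
[0.5082 0.308  0.095 ] [0.4969 0.1773 0.095 ] [0.3902 0.1852 0.095 ] [0.4012 0.3208 0.095 ] [0.4491 0.2478 0.095 ]
tilt tube base px-> [0.402  0.2623 0.06  ]
rod dir [-0.2951 -0.9555  0.    ]
20 rows: shift [0.0047 0.0136 0.0034] turn [-0.0001  0.0001 -0.0677]  total [0.2209 0.1492 0.0669] [-0.001  0.003 -1.354]
10 rows: shift [0.0103 0.0269 0.0067] turn [-0.0001  0.0003 -0.1354]  total [0.2209 0.1492 0.0669] [-0.001  0.003 -1.354]
[ 0.652  -0.0122  0.052 ]
```

Request:
move_arm --moves '[[1,[0.0047,0.0136,0.0034],[0,0,-0.0677]],[1,[0.0047,0.0136,0.0034],[0,0,-0.0677]],[1,[0.0047,0.0136,0.0034],[0,0,-0.0677]],[1,[0.0047,0.0136,0.0034],[0,0,-0.0677]],[1,[0.0047,0.0136,0.0034],[0,0,-0.0677]],[1,[0.0047,0.0136,0.0034],[0,0,-0.0677]],[1,[0.0047,0.0136,0.0034],[0,0,-0.0677]],[1,[0.0047,0.0136,0.0034],[0,0,-0.0677]],[1,[0.0047,0.0136,0.0034],[0,0,-0.0677]],[1,[0.0047,0.0136,0.0034],[0,0,-0.0677]]]'

```text
time: 8.58
eef_pos: [0.5182, 0.0338, 0.1918]
tcp_rot: [0.956, 0.294, -0.003, -0.001]
contact_force: [0.1, 0.2, -0.1]
opening: 1.001
finger_force: 0.0
```

Request:
move_arm --moves '[[1,[0.0047,0.0136,0.0034],[0,0,-0.0677]],[1,[0.0047,0.0136,0.0034],[0,0,-0.0677]],[1,[0.0047,0.0136,0.0034],[0,0,-0.0677]],[1,[0.0047,0.0136,0.0034],[0,0,-0.0677]],[1,[0.0047,0.0136,0.0034],[0,0,-0.0677]],[1,[0.0047,0.0136,0.0034],[0,0,-0.0677]],[1,[0.0047,0.0136,0.0034],[0,0,-0.0677]],[1,[0.0047,0.0136,0.0034],[0,0,-0.0677]],[1,[0.0047,0.0136,0.0034],[0,0,-0.0677]],[1,[0.0047,0.0136,0.0034],[0,0,-0.0677]]]'

```text
time: 9.42
eef_pos: [0.6514, -0.0128, 0.1572]
tcp_rot: [0.804, 0.595, -0.002, -0.002]
contact_force: [-0.3, 0.7, 0.4]
opening: 1.001
finger_force: 0.0
```

Run:
```python
from h import *
C=wrist_T(); a=read_camera("wrist")[:,:,::-1]; np.save("C2.npy",C)
cv2.imwrite("pics/w2.png",a)
d=np.array([-.2951,-.9555,0]);c=np.array([.6343,-.0695,.052])
print([np.round(proj(C,c+d*k)) for k in(.062,0,-.01,-.06,-.128)])
```

```text
[array([319., 397.]), array([319., 319.]), array([320., 305.]), array([320., 233.]), array([320., 120.])]
```

View pics/w2.png

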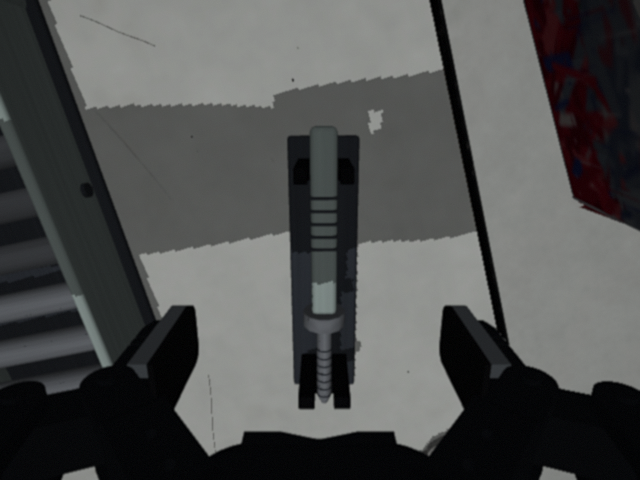

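The picture shows the rod axis nearly vertical in the image: tip (323,401), collar front about (324,328), handle end (324,127).

Run:
```python
from h import *
np.set_printoptions(precision=4,suppress=True)
C=np.load("C2.npy")
t=ww(C,(323.5,402),.052);c=ww(C,(324,330),.052);e=ww(C,(323.5,127),.06);print(t,c,e,np.linalg.norm(t-c),np.linalg.norm((t-e)[:2]))
d=t-e;d[2]=0;d/=np.linalg.norm(d)
col=((t-.062*d)+(e+.128*d))/2; col[2]=.052
g=col-.06*d; print(d,col,g)
R=tool([0,0,-1],-d); G=T(R,[*g[:2],.033]); step(G,10)
```

```text
[ 0.6178 -0.1334  0.052 ] [ 0.6348 -0.0783  0.052 ] [0.6728 0.0488 0.06  ] 0.05769604541865986 0.1903288266893821
[-0.2888 -0.9574  0.    ] [ 0.6358 -0.0739  0.052 ] [ 0.6531 -0.0165  0.052 ]
10 rows: shift [-0.0003  0.0001  0.0124] turn [-0.0004  0.     -0.0002]  total [-0.0032  0.0015  0.1236] [-0.004  0.    -0.002]
```

Request:
move_arm --moves '[[1,[-0.0003,0.0002,0.015],[0,0,0]],[1,[-0.0003,0.0002,0.015],[0,0,0]],[1,[-0.0003,0.0002,0.015],[0,0,0]],[1,[-0.0003,0.0002,0.015],[0,0,0]],[1,[-0.0003,0.0002,0.015],[0,0,0]],[1,[-0.0003,0.0002,0.015],[0,0,0]],[1,[-0.0003,0.0002,0.015],[0,0,0]],[1,[-0.0003,0.0002,0.01],[0,0,0]],[1,[-0.0003,0,0.006],[0,0,0]],[1,[0,0,0.002],[0,0,0]]]'

```text
time: 10.3
eef_pos: [0.6526, -0.0155, 0.0367]
tcp_rot: [0.805, 0.593, -0.001, -0.001]
contact_force: [-0.0, 1.0, 0.2]
opening: 1.0
finger_force: 0.0
```

Request:
move_arm --moves '[[0,[0,0,0],[0,0,0]],[0,[0,0,0],[0,0,0]],[0,[0,0,0],[0,0,0]],[0,[0,0,0],[0,0,0]],[0,[0,0,0],[0,0,0]],[0,[0,0,0],[0,0,0]],[0,[0,0,0],[0,0,0]],[0,[0,0,0],[0,0,0]],[0,[0,0,0],[0,0,0]],[0,[0,0,0],[0,0,0]]]' --grip_force 80

```text
time: 11.13
eef_pos: [0.654, -0.0156, 0.0392]
tcp_rot: [0.805, 0.594, 0.0, 0.0]
contact_force: [-0.1, 0.7, 4.4]
opening: 0.166
finger_force: 79.5
```

Request:
move_arm --moves '[[0,[0,0,-0.006],[0,0,0]],[0,[0,0,-0.012],[0,0,0]],[0,[0,0,-0.02],[0,0,0]],[0,[0,0,-0.025],[0,0,0]],[0,[0,0,-0.025],[0,0,0]],[0,[0,0,-0.025],[0,0,0]],[0,[0,0,-0.025],[0,0,0]],[0,[0,0,-0.02],[0,0,0]],[0,[0,0,0],[0,0,0]],[0,[0,0,0],[0,0,0]]]'

```text
time: 11.97
eef_pos: [0.6538, -0.0156, 0.1977]
tcp_rot: [0.805, 0.593, 0.001, 0.001]
contact_force: [0.3, -0.3, -1.7]
opening: 0.169
finger_force: 79.0
```

Run:
```python
from h import *
C=wrist_T(); M=cur(); a=read_camera("wrist")[:,:,::-1]; np.save("C3.npy",C);np.save("M3.npy",M)
s=read_camera("side")[:,:,::-1]; cv2.imwrite("pics/s3.png",s)
P=camera_params("side");f=cv2.projectPoints(M[:3,3][None],P["rvec"],P["tvec"],np.array([[P["fx"],0,P["cx"]],[0,P["fy"],P["cy"]],[0,0,1]]),None)[0].ravel().astype(int);print(f,M[:3,3])
c=cv2.resize(s[f[1]-60:f[1]+60,f[0]-60:f[0]+60],(360,360),interpolation=cv2.INTER_CUBIC)
cv2.imwrite("pics/w3.png",a); o=np.hstack([cv2.resize(a[:,100:540],(440,480)),np.pad(c,((0,120),(0,0),(0,0)))]); cv2.imwrite("pics/c4.png",o)
for dz in (-.019,-.013): print([np.round(proj(C,(M@[k,0,dz,1])[:3]),1) for k in (-.122,-.06,-.05,.068)])
```

```text
[315 175] [ 0.6537898  -0.01556258  0.1977268 ]
[array([317.9, 594.9]), array([318. , 479.7]), array([318. , 458.6]), array([318.1, 133.4])]
[array([317.9, 579.4]), array([318. , 466.7]), array([318. , 446.1]), array([318.1, 132.3])]
```

View pics/c4.png

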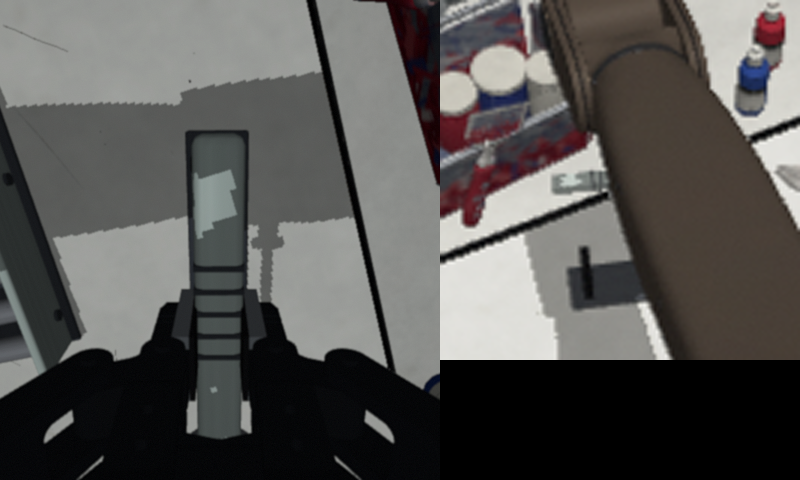

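The wrist view shows the handle end at (317,133), as predicted, with the rod held straight between the pads. Now I'll plan the pre-insertion pose.

```bash
cat >> h.py <<'E'
xa=np.array([.9966,-.083,0]);m=np.array([.4735,.246,.130]);c40,s40=np.cos(np.radians(40)),np.sin(np.radians(40))
u=c40*xa+[0,0,s40]; zt=s40*xa-[0,0,c40]
COL=np.array([-.0611,0,-.0128]); TIP=COL-[.062,0,0]
def ins(s,m=m,u=u,zt=zt): R=tool(zt,u); return T(R,m+s*u-R@COL)
E
python3 - <<'E'
from h import *
np.set_printoptions(precision=3,suppress=True)
G=ins(.102); S=cur(); print(G[:3,3]); step(G,20)
r=np.real(fmp(np.linalg.inv(S)@G,1/20)); A=S.copy()
for i in range(21):
    if i%4==0: print(A[:3,3],"tip",(A@[*TIP,1])[:3],"end",(A@[.067,0,-.0128,1])[:3])
    A=A@r
E
```

```text
[0.606 0.235 0.225]
20 rows: shift [ 0.006 -0.012 -0.001] turn [-0.024  0.029  0.065]  total [ 0.226 -0.118 -0.03 ] [-0.474  0.589  1.294]
[ 0.652 -0.015  0.194] tip [ 0.616 -0.133  0.207] end [0.672 0.049 0.207]
[0.618 0.027 0.196] tip [ 0.552 -0.077  0.193] end [0.651 0.083 0.217]
[0.595 0.077 0.198] tip [ 0.506 -0.006  0.177] end [0.638 0.121 0.228]
[0.586 0.131 0.202] tip [0.483 0.075 0.164] end [0.634 0.159 0.241]
[0.59  0.185 0.211] tip [0.482 0.16  0.155] end [0.638 0.197 0.258]
[0.606 0.235 0.225] tip [0.504 0.243 0.156] end [0.649 0.231 0.278]
```

Run:
```python
from h import *
G=ins(.102); S=cur(); r=np.real(fmp(np.linalg.inv(S)@G,1/20));print(S[:3,3],r[:3,3].round(4),Ro.from_matrix(r[:3,:3]).as_rotvec().round(4))
```

```text
[ 0.65210943 -0.01531723  0.19417559] [ 0.0065 -0.012  -0.0005] [-0.0237  0.0295  0.0647]
```

Request:
move_arm --moves '[[0,[0.0065,-0.012,-0.0005],[-0.0237,0.0295,0.0647]],[0,[0.0065,-0.012,-0.0005],[-0.0237,0.0295,0.0647]],[0,[0.0065,-0.012,-0.0005],[-0.0237,0.0295,0.0647]],[0,[0.0065,-0.012,-0.0005],[-0.0237,0.0295,0.0647]],[0,[0.0065,-0.012,-0.0005],[-0.0237,0.0295,0.0647]],[0,[0.0065,-0.012,-0.0005],[-0.0237,0.0295,0.0647]],[0,[0.0065,-0.012,-0.0005],[-0.0237,0.0295,0.0647]],[0,[0.0065,-0.012,-0.0005],[-0.0237,0.0295,0.0647]],[0,[0.0065,-0.012,-0.0005],[-0.0237,0.0295,0.0647]],[0,[0.0065,-0.012,-0.0005],[-0.0237,0.0295,0.0647]]]'

```text
time: 12.9
eef_pos: [0.5883, 0.1034, 0.1986]
tcp_rot: [0.937, 0.296, 0.183, 0.007]
contact_force: [-0.1, -0.2, -1.5]
opening: 0.17
finger_force: 78.9
```

Request:
move_arm --moves '[[0,[0.0065,-0.012,-0.0005],[-0.0237,0.0295,0.0647]],[0,[0.0065,-0.012,-0.0005],[-0.0237,0.0295,0.0647]],[0,[0.0065,-0.012,-0.0005],[-0.0237,0.0295,0.0647]],[0,[0.0065,-0.012,-0.0005],[-0.0237,0.0295,0.0647]],[0,[0.0065,-0.012,-0.0005],[-0.0237,0.0295,0.0647]],[0,[0.0065,-0.012,-0.0005],[-0.0237,0.0295,0.0647]],[0,[0.0065,-0.012,-0.0005],[-0.0237,0.0295,0.0647]],[0,[0.0065,-0.012,-0.0005],[-0.0237,0.0295,0.0647]],[0,[0.0065,-0.012,-0.0005],[-0.0237,0.0295,0.0647]],[0,[0.0065,-0.012,-0.0005],[-0.0237,0.0295,0.0647]]]'

```text
time: 13.73
eef_pos: [0.6048, 0.233, 0.2234]
tcp_rot: [0.939, -0.038, 0.341, 0.015]
contact_force: [0.5, -0.5, -0.7]
opening: 0.17
finger_force: 78.9
```

Run:
```python
from h import *
np.set_printoptions(precision=4,suppress=True)
M=cur(); print(M[:3,3],get_state()["qpos"]); step(ins(.102),10)
o=[]
for n in("top","side"):
    a=read_camera(n)[:,:,::-1];P=camera_params(n);K=np.array([[P["fx"],0,P["cx"]],[0,P["fy"],P["cy"]],[0,0,1]])
    pts=np.array([(M@[*COL,1])[:3],(M@[*TIP,1])[:3],m,(M@[.067,0,-.0128,1])[:3]])
    f=cv2.projectPoints(pts,P["rvec"],P["tvec"],K,None)[0].reshape(-1,2)
    c0=(f[2]-40).astype(int); print(n,c0,f.round(1),((f-c0)*5).round())
    o.append(cv2.resize(a[c0[1]:c0[1]+80,c0[0]:c0[0]+80],(400,400),interpolation=cv2.INTER_CUBIC))
cv2.imwrite("pics/c5.png",np.hstack(o))
```

```text
[0.6048 0.233  0.2234] [ 0.3057 -0.0156  2.0383 -0.5141  0.5187  2.3284]
10 rows: shift [ 0.0002 -0.0002 -0.0001] turn [0.0001 0.0002 0.0003]  total [ 0.002  -0.0021 -0.0005] [0.001 0.002 0.003]
top [183 213] [[223.7 222.5]
 [224.4 241.9]
 [223.8 253.4]
 [222.2 179.1]] [[ 203.   47.]
 [ 207.  145.]
 [ 204.  202.]
 [ 196. -169.]]
side [217 229] [[248.  236.4]
 [254.5 257. ]
 [257.6 269.7]
 [234.2 192.8]] [[ 155.   37.]
 [ 188.  140.]
 [ 203.  204.]
 [  86. -181.]]
```

View pics/c5.png

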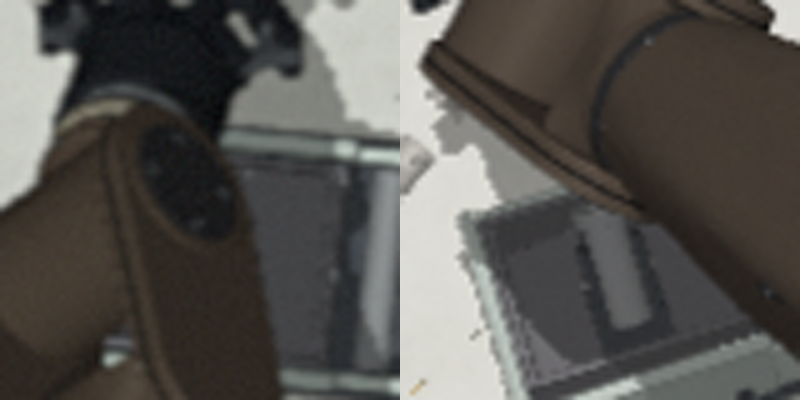

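The arm hides the tip in both views, so I'll check the in-hand rod depth from the stored wrist picture (handle width) and refine the mouth by an ellipse fit.

Run:
```python
from h import *
np.set_printoptions(precision=4,suppress=True)
P=camera_params("wrist");X=P["tool_from_camera"]
g=cv2.cvtColor(cv2.imread("pics/w3.png"),6).astype(float)
for v in range(150,285,15):
    row=g[v-2:v+3].mean(0); dr=np.abs(np.gradient(row))
    L=[i for i in range(270,312) if dr[i]>8 and dr[i]==dr[i-2:i+3].max()];R=[i for i in range(330,372) if dr[i]>8 and dr[i]==dr[i-2:i+3].max()]
    print(v,L,R, end=" | ")
    for dt in(-.0208,-.027):
        # depth of plane tool z=dt along ray at (318,v)
        d=X[:3,:3]@[0,(v-P["cy"])/P["fy"],1]; k=(dt-X[2,3])/d[2]; print(round(P["fx"]*.016/k,1),round(P["fx"]*.016/(k+.016),1),end=" ")
    print()
col=g[:,318]; dc=np.gradient(col); print([ (i,round(dc[i],1)) for i in range(110,160) if abs(dc[i])>6])
I=np.linalg.inv(X)
for dt in(-.0048,-.0208,-.011,-.027):
    q=I@[.0669,0,dt,1]; print(dt,P["fy"]*q[1]/q[2]+P["cy"])
a=cv2.cvtColor(cv2.imread("pics/w1.png"),6)[170:240,125:205]
print((a[::5,::5]))
```

```text
150 [285, 291] [345, 348] | 55.4 48.8 58.3 51.1 
165 [286, 292] [344, 348] | 54.8 48.4 57.7 50.7 
180 [286, 293] [334, 344, 348] | 54.2 47.9 57.1 50.2 
195 [287, 293] [331, 344, 348] | 53.6 47.5 56.5 49.7 
210 [287, 293] [335, 344, 347] | 53.1 47.0 55.9 49.3 
225 [288, 294] [347, 352, 358] | 52.5 46.6 55.3 48.8 
240 [288, 296] [342, 347, 351] | 51.9 46.1 54.7 48.3 
255 [289] [342, 347, 361] | 51.4 45.7 54.1 47.9 
270 [289] [347, 361] | 50.8 45.2 53.5 47.4 
[(128, np.float64(-7.5)), (129, np.float64(-22.0)), (130, np.float64(-25.5)), (131, np.float64(-10.0)), (132, np.float64(7.5)), (133, np.float64(12.5)), (134, np.float64(9.0))]
-0.0048 131.57397568492297
-0.0208 134.39123041078506
-0.011 132.58535920550332
-0.027 135.6896551123968
[[ 97 100 100  99  99  99 100 101 101 102  61  56  57  58  57  57]
 [ 99  99  99  99 100  99  99 100 100  98  83  55  57  57  58  58]
 [ 99  99  99  99  99  99  99 101 100 100  56  56  51  51  51  53]
 [ 99  99  99  98  98  98 102 115 120 120 112  85  24  23  24  24]
 [100  99 100 100  98 114  98 111 119 111  93 115  99  25  25  25]
 [ 99  98  99 101 106 105 113 112 110 117 113  96 109  46  34  24]
 [ 90  99  99 104 103  98  72  99  87  80  98 102 106  63  39  43]
 [ 78 100 104  95 106  71  51  59  66  68 101 106 106  56  37  50]
 [ 61 100  99 100 113  98  60  58  68  97 113 103 101  63  34  34]
 [ 43 100  97 111  91 121 114 103 119 110 105 114  83  64  42  47]
 [ 33 100  99  94 116 108  98 101 102 121 110  97  84  57  45  44]
 [ 31 100 100 101 100 112 121 122 115 115 105 100  84  64  49  43]
 [ 32 100  99  97  45  89 115 117 117 111 109 105  92  69  46  37]
 [ 34 100  98  84  55  38  26 111 117 118 117 108  99  61  55  28]]
```

Run:
```python
from h import *
np.set_printoptions(precision=1,suppress=True,linewidth=200)
P=camera_params("wrist");C=np.load("C2.npy")
g=cv2.cvtColor(cv2.imread("pics/w2.png"),6).astype(float)
for v in (140,150,160,215,225,260,275):
    d=C[:3,:3]@[0,(v-P["cy"])/P["fy"],1]
    print(v,g[v-1:v+2,303:345].mean(0).astype(int),[round(P["fx"]*.016/((z-C[2,3])/d[2]),1) for z in(.06,.052)])
g=cv2.cvtColor(cv2.imread("pics/w3.png"),6).astype(float)
for v in (150,200,240):print(v,g[v-1:v+2,280:356].mean(0).astype(int))
```

```text
140 [22 22 21 23 22 22 33 50 63 68 70 74 74 75 76 76 76 76 75 75 74 73 74 74 74 73 74 74 73 72 71 68 64 55 39 26 22 22 23 22 23 23] [np.float64(28.2), np.float64(27.3)]
150 [22 23 21 22 23 23 32 49 61 68 71 73 74 75 75 77 76 77 75 75 75 74 73 73 73 74 74 74 73 73 71 68 64 55 38 26 22 23 23 22 22 22] [np.float64(28.1), np.float64(27.1)]
160 [ 3  3  2  2  2  4 21 46 61 67 71 73 75 74 75 76 77 77 75 75 75 73 74 73 74 74 74 73 73 74 71 68 64 53 31 10  2  2  2  3  2  2] [np.float64(27.9), np.float64(27.0)]
215 [22 22 22 22 23 22 25 35 51 62 67 70 73 73 73 73 73 73 73 74 73 73 72 72 72 72 71 72 72 71 70 67 63 50 31 23 22 23 24 23 22 22] [np.float64(26.8), np.float64(25.9)]
225 [22 21 23 22 23 23 22 25 29 33 35 36 37 36 37 37 38 37 37 38 37 37 36 37 37 36 37 36 36 35 35 34 33 29 24 23 23 23 23 23 22 22] [np.float64(26.6), np.float64(25.7)]
260 [42 42 42 42 42 41 42 42 49 59 67 70 72 73 73 72 72 73 73 72 73 73 72 72 72 72 72 72 73 72 70 69 61 44 27 22 22 22 23 23 22 20] [np.float64(25.9), np.float64(25.1)]
275 [42 41 40 42 41 41 40 41 47 57 65 69 72 73 72 72 72 72 74 73 73 73 72 72 72 71 72 
[... 239 characters left out ...]
8 79 78 78 78 77 77 76 74 73 72 69 67 61 51 37
 25 26 50 81 93 93 92 92 92 92]
200 [ 92  93  93  92  92  93  83  52  26  22  23  25  35  55  83 111 124 129 134 141 145 149 149 149 148 148 150 150 150 151 151 151 150 149 148 147 146 146 145 144 143 143 142 142 142 141 141 141 141
 140 139 136 121  94  79  77  78  75  74  72  71  68  63  53  40  27  21  38  68  88  92  93  93  92  92  93]
240 [158 159 159 158 159 159 160 145  97  52  42  44  45  47  54  62  69  74  78  80  78  79  79  79  79  79  80  79  81  81  81  82  81  81  81  81  80  80  80  78  79  78  78  79  79  78  79  79  79
  79  78  79  78  78  79  78  77  76  74  72  70  67  59  50  43  38  39  81 137 154 144 127 104  92  91  91]
```

Run:
```python
from h import *
C=np.load("C1.npy");g=cv2.GaussianBlur(cv2.cvtColor(cv2.imread("pics/w1.png"),6),(0,0),.8).astype(np.float32)
e1=np.cross(u,[0,0,1]);e1/=np.linalg.norm(e1);e2=np.cross(u,e1);P=camera_params("wrist")
gx=cv2.Sobel(g,cv2.CV_32F,1,0);gy=cv2.Sobel(g,cv2.CV_32F,0,1);mag=np.hypot(gx,gy)
th=np.linspace(0,2*np.pi,120)
def sc(c,r):
    X=c+r*(np.cos(th)[:,None]*e1+np.sin(th)[:,None]*e2);q=(X-C[:3,3])@C[:3,:3]
    px=(P["fx"]*q[:,0]/q[:,2]+P["cx"]).astype(np.float32);py=(P["fy"]*q[:,1]/q[:,2]+P["cy"]).astype(np.float32)
    return np.minimum(cv2.remap(mag,px,py,1),120).mean()
for rs in ((.0165,),(.007,),(.0165,.007)):
    best=sorted((-sum(sc(m+[i*.0005,j*.0005,0],r) for r in rs),i*.5,j*.5) for i in range(-14,15) for j in range(-14,15))[:5]
    print(rs,[(round(float(b[0]),1),*b[1:]) for b in best])
```

```text
(0.0165,) [(-49.6, -0.5, 1.0), (-49.6, -1.0, 1.5), (-49.6, -0.5, 1.5), (-49.0, -1.0, 2.0), (-48.6, -0.5, 2.0)]
(0.007,) [(-77.2, 0.0, 1.5), (-75.5, 0.0, 1.0), (-73.6, -0.5, 1.5), (-71.7, 0.5, 1.0), (-71.4, 0.5, 1.5)]
(0.0165, 0.007) [(-124.5, 0.0, 1.5), (-124.0, 0.0, 1.0), (-123.2, -0.5, 1.5), (-120.2, -0.5, 1.0), (-118.6, -0.5, 2.0)]
```

```bash
sed -i 's/m=np.array(\[.4735,.246,.130\])/m=np.array([.4733,.2467,.130])/' h.py
python3 - <<'E'
from h import *
step(ins(.068),10)
E
```

```text
10 rows: shift [-0.0033 -0.0002 -0.    ] turn [-0.0002  0.0003  0.0008]  total [-0.0326 -0.0016 -0.0003] [-0.002  0.003  0.008]
```

Request:
move_arm --moves '[[0,[-0.004,-0.0002,0],[-0.0002,0.0003,0.0008]],[0,[-0.004,-0.0002,0],[-0.0002,0.0003,0.0008]],[0,[-0.004,-0.0002,0],[-0.0002,0.0003,0.0008]],[0,[-0.004,-0.0002,0],[-0.0002,0.0003,0.0008]],[0,[-0.004,-0.0002,0],[-0.0002,0.0003,0.0008]],[0,[-0.004,-0.0002,0],[-0.0002,0.0003,0.0008]],[0,[-0.004,-0.0002,0],[-0.0002,0.0003,0.0008]],[0,[-0.004,-0.0002,0],[-0.0002,0.0003,0.0008]],[0,[-0.0005,0,0],[0,0,0]],[0,[0,0,0],[0,0,0]]]'

```text
time: 14.67
eef_pos: [0.5816, 0.2365, 0.2057]
tcp_rot: [0.938, -0.039, 0.343, 0.014]
contact_force: [0.7, -0.1, -1.9]
opening: 0.168
finger_force: 78.9
```

Run:
```python
from h import *
step(ins(.062),1);step(ins(.052),10);step(ins(0),20); print(get_state()["contact_force"].round(1))
```

```text
1 rows: shift [-0.0089 -0.0012  0.0009] turn [-0.0001 -0.0037 -0.001 ]  total [-0.0089 -0.0012  0.0009] [-0.    -0.004 -0.001]
10 rows: shift [-0.0019 -0.0001  0.0001] turn [-0.     -0.0004 -0.0001]  total [-0.0189 -0.0012  0.0009] [-0.    -0.004 -0.001]
20 rows: shift [-0.0035 -0.0001  0.    ] turn [-0.     -0.0002 -0.    ]  total [-0.0709 -0.0011  0.0007] [-0.    -0.004 -0.001]
[ 0.7 -0.1 -1.9]
```

Request:
move_arm --moves '[[0,[-0.001,-0.0005,0.0003],[0,-0.002,0]],[0,[-0.001,-0.0005,0.0003],[0,-0.002,0]],[0,[-0.002,0,0],[0,0,0]],[0,[-0.002,0,0],[0,0,0]],[0,[-0.002,0,0],[0,0,0]],[0,[-0.002,0,0],[0,0,0]],[0,[-0.002,0,0],[0,0,0]],[0,[-0.002,0,0],[0,0,0]],[0,[-0.002,0,0],[0,0,0]],[0,[0,0,0],[0,0,0]]]'

```text
time: 15.5
eef_pos: [0.5696, 0.2384, 0.1947]
tcp_rot: [0.939, -0.04, 0.341, 0.014]
contact_force: [0.5, -0.8, -1.3]
opening: 0.171
finger_force: 78.9
```

Run:
```python
from h import *
step(ins(0),20); R=cur()[:3,:3];s=get_state();print((R.T@s["contact_force"]).round(1),(R.T@s["wrist_torque"]).round(2))
```

```text
20 rows: shift [-0.0027 -0.      0.    ] turn [ 0.      0.     -0.0001]  total [-0.0546 -0.0002  0.0002] [ 0.     0.001 -0.001]
[-0.5  0.7  1.4] [-0.04 -0.5  -0.03]
```

Request:
move_arm --moves '[[0,[-0.0025,0,0],[0,0,0]],[0,[-0.0025,0,0],[0,0,0]],[0,[-0.0025,0,0],[0,0,0]],[0,[-0.0025,0,0],[0,0,0]],[0,[-0.0025,0,0],[0,0,0]],[0,[-0.0025,0,0],[0,0,0]],[0,[-0.0025,0,0],[0,0,0]],[0,[-0.0025,0,0],[0,0,0]],[0,[-0.0025,0,0],[0,0,0]],[0,[-0.0025,0,0],[0,0,0]]]'

```text
time: 16.33
eef_pos: [0.5509, 0.24, 0.1791]
tcp_rot: [0.939, -0.04, 0.342, 0.014]
contact_force: [0.1, 1.0, -1.9]
opening: 0.169
finger_force: 78.9
```

Run:
```python
from h import *
step(ins(0),20); R=cur()[:3,:3];s=get_state();print((R.T@s["contact_force"]).round(1),(R.T@s["wrist_torque"]).round(2))
```

```text
20 rows: shift [-0.0015 -0.      0.    ] turn [-0.     -0.     -0.0001]  total [-0.0301 -0.0002  0.0003] [-0.    -0.    -0.001]
[-1.2 -1.   1.5] [-0.02 -0.43 -0.04]
```

Request:
move_arm --moves '[[0,[-0.0025,0,0],[0,0,0]],[0,[-0.0025,0,0],[0,0,0]],[0,[-0.0025,0,0],[0,0,0]],[0,[-0.0025,0,0],[0,0,0]],[0,[-0.0025,0,0],[0,0,0]],[0,[-0.0025,0,0],[0,0,0]],[0,[-0.0025,0,0],[0,0,0]],[0,[-0.0025,0,0],[0,0,0]],[0,[-0.0025,0,0],[0,0,0]],[0,[-0.0025,0,0],[0,0,0]]]'

```text
time: 17.17
eef_pos: [0.5318, 0.2417, 0.163]
tcp_rot: [0.939, -0.04, 0.342, 0.014]
contact_force: [-0.0, -0.2, -0.5]
opening: 0.167
finger_force: 78.9
```

Run:
```python
from h import *
step(ins(0),20); R=cur()[:3,:3];s=get_state();print((R.T@s["contact_force"]).round(1),(R.T@s["wrist_torque"]).round(2))
```

```text
20 rows: shift [-0.0003 -0.      0.    ] turn [-0.     -0.     -0.0001]  total [-0.0051 -0.0001  0.0003] [-0.    -0.    -0.001]
[-0.3  0.2  0.4] [-0.   -0.42  0.01]
```

Request:
move_arm --moves '[[0,[-0.001,0,0],[0,0,0]],[0,[-0.001,0,0],[0,0,0]],[0,[-0.001,0,0],[0,0,0]],[0,[-0.001,0,0],[0,0,0]],[0,[-0.001,0,0],[0,0,0]],[0,[-0.001,0,0],[0,0,0]],[0,[-0.0005,0,0],[0,0,0]],[0,[-0.0005,0,0],[0,0,0]],[0,[0,0,0],[0,0,0]],[0,[0,0,0],[0,0,0]]]'

```text
time: 18.0
eef_pos: [0.5284, 0.2422, 0.1608]
tcp_rot: [0.938, -0.039, 0.344, 0.014]
contact_force: [5.4, -2.3, 2.0]
opening: 0.169
finger_force: 78.8
```

Run:
```python
from h import *
step(ins(0),20); R=cur()[:3,:3];s=get_state();print((R.T@s["contact_force"]).round(1),(R.T@s["wrist_torque"]).round(2))
```

```text
20 rows: shift [-0.0001  0.      0.    ] turn [-0.     -0.0002 -0.0001]  total [-0.0011  0.0001  0.0009] [-0.001 -0.004 -0.001]
[5.6 1.8 2.1] [-0.36  0.56 -0.09]
```

Request:
move_arm --moves '[[0,[-0.0005,0,0],[0,0,0]],[0,[-0.0005,0,0],[0,0,0]],[0,[-0.0005,0,0],[0,0,0]],[0,[-0.0005,0,0],[0,0,0]],[0,[-0.0005,0,0],[0,0,0]],[0,[-0.0005,0,0],[0,0,0]],[0,[0,0,0],[0,0,0]],[0,[0,0,0],[0,0,0]],[0,[0,0,0],[0,0,0]],[0,[0,0,0],[0,0,0]]]'

```text
time: 18.83
eef_pos: [0.528, 0.2425, 0.1612]
tcp_rot: [0.937, -0.039, 0.346, 0.013]
contact_force: [8.5, -5.1, 3.5]
opening: 0.169
finger_force: 78.7
```

Run:
```python
from h import *
step(ins(0),20); R=cur()[:3,:3];s=get_state();print((R.T@s["contact_force"]).round(1),(R.T@s["wrist_torque"]).round(2))
```

```text
20 rows: shift [-0.      0.      0.0001] turn [-0.0001 -0.0004 -0.    ]  total [-0.001   0.0004  0.0015] [-0.002 -0.008 -0.001]
[9.  4.4 3.1] [-0.57  1.26 -0.14]
```

The collar has stopped on the mouth: the position hardly changed while the force rose. Now I'll draw it out along the bore.

Request:
move_arm --moves '[[0,[0.003,0,0],[0,0,0]],[0,[0.004,0,0],[0,0,0]],[0,[0.004,0,0],[0,0,0]],[0,[0.005,0,0],[0,0,0]],[0,[0.005,0,0],[0,0,0]],[0,[0.006,0,0],[0,0,0]],[0,[0.006,0,0],[0,0,0]],[0,[0.007,0,0],[0,0,0]],[0,[0.007,0,0],[0,0,0]],[0,[0.007,0,0],[0,0,0]]]'

```text
time: 19.67
eef_pos: [0.5662, 0.2388, 0.192]
tcp_rot: [0.939, -0.04, 0.342, 0.014]
contact_force: [-0.0, 0.9, -1.5]
opening: 0.17
finger_force: 79.0
```

Request:
move_arm --moves '[[0,[0.007,0,0],[0,0,0]],[0,[0.007,0,0],[0,0,0]],[0,[0.007,0,0],[0,0,0]],[0,[0.007,0,0],[0,0,0]],[0,[0.01,0,0],[0,0,0]],[0,[0.01,0,0],[0,0,0]],[0,[0.01,0,0],[0,0,0]],[0,[0,0,-0.01],[0,0,0]],[0,[0,0,-0.02],[0,0,0]],[0,[0,0,-0.02],[0,0,0]]]'

```text
time: 20.5
eef_pos: [0.5772, 0.2373, 0.2668]
tcp_rot: [0.939, -0.04, 0.341, 0.014]
contact_force: [-0.3, 0.2, -0.5]
opening: 0.164
finger_force: 79.0
```

Run:
```python
from h import *
np.set_printoptions(precision=3,suppress=True)
S=cur();d=np.array([0,-1,0.])
print(S[:3,3],(S@[*TIP,1])[:3])
pl=np.array([.432,-.3098,.06])
# rod direction options: yaw of tip
for yaw in (-107,-140,-90):
    a=np.radians(yaw);d=np.array([np.cos(a),np.sin(a),0]);R=tool([0,0,-1],-d)
    G=T(R,pl+[0,0,.025]-R@TIP); H=G.copy();H[2,3]+=.1
    print(yaw,G[:3,3],np.hypot(*G[:2,3]));step(H,30)
    r=np.real(fmp(np.linalg.inv(S)@H,1/30)); A=S.copy()
    for i in range(31):
        if i%5==0: print(A[:3,3],"tip",(A@[*TIP,1])[:3],np.hypot(*A[:2,3]).round(2))
        A=A@r
```

```text
[0.577 0.237 0.267] [0.475 0.246 0.198]
-107 [ 0.468 -0.192  0.072] 0.5058753142634611
30 rows: shift [-0.013  0.01  -0.   ] turn [ 0.016 -0.019 -0.043]  total [-0.116  0.437  0.026] [ 0.472 -0.584 -1.3  ]
[0.577 0.237 0.267] tip [0.475 0.246 0.198] 0.62
[0.527 0.185 0.231] tip [0.419 0.166 0.174] 0.56
[0.485 0.12  0.205] tip [0.379 0.075 0.161] 0.5
[0.457 0.046 0.187] tip [ 0.36  -0.024  0.157] 0.46
[ 0.444 -0.033  0.176] tip [ 0.362 -0.124  0.162] 0.45
[ 0.447 -0.114  0.172] tip [ 0.386 -0.221  0.172] 0.46
[ 0.468 -0.192  0.172] tip [ 0.432 -0.31   0.185] 0.51
-140 [ 0.526 -0.231  0.072] 0.574631817962102
30 rows: shift [-0.007  0.015  0.001] turn [ 0.009 -0.022 -0.025]  total [-0.069  0.471  0.066] [ 0.272 -0.66  -0.751]
[0.577 0.237 0.267] tip [0.475 0.246 0.198] 0.62
[0.55  0.165 0.24 ] tip [0.44  0.159 0.183] 0.57
[0.529 0.09  0.219] tip [0.415 0.067 0.175] 0.54
[0.515 0.011 0.202] tip [ 0.401 -0.027  0.172] 0.52
[ 0.51 -0.07  0.19] tip [ 0.399 -0.123  0.174] 0.51
[ 0.514 -0.15   0.18 ] tip [ 0.409 -0.217  0.179] 0.54
[ 0.526 -0.231  0.172] tip [ 0.432 -0.31   0.185] 0.57
-90 [ 0.432 -0.187  0.072] 0.4706175623582273
30 rows: shift [-0.015  0.008 -0.001] turn [ 0.019 -0.018 -0.053]  total [-0.144  0.435  0.003] [ 0.574 -0.527 -1.582]
[0.577 0.237 0.267] tip [0.475 0.246 0.198] 0.62
[0.514 0.196 0.227] tip [0.407 0.172 0.169] 0.55
[0.46  0.137 0.198] tip [0.36  0.08  0.153] 0.48
[0.422 0.063 0.178] tip [ 0.337 -0.022  0.149] 0.43
[ 0.403 -0.02   0.169] tip [ 0.341 -0.126  0.155] 0.4
[ 0.407 -0.105  0.168] tip [ 0.374 -0.225  0.168] 0.42
[ 0.432 -0.187  0.172] tip [ 0.432 -0.31   0.185] 0.47
```

```bash
cat >> h.py <<'E'
def stand(h,pl=np.array([.432,-.3098,.06]),yaw=-140):
    a=np.radians(yaw);d=np.array([np.cos(a),np.sin(a),0]);R=tool([0,0,-1],-d);return T(R,pl+[0,0,h]-R@TIP)
E
python3 - <<'E'
from h import *
step(stand(.115),20)
E
```

```text
20 rows: shift [-0.0111  0.0217  0.0026] turn [ 0.0136 -0.033  -0.0375]  total [-0.0755  0.4707  0.0732] [ 0.272 -0.66  -0.751]
```

Request:
move_arm --moves '[[0,[-0.0111,0.0217,0.0026],[0.0136,-0.033,-0.0375]],[0,[-0.0111,0.0217,0.0026],[0.0136,-0.033,-0.0375]],[0,[-0.0111,0.0217,0.0026],[0.0136,-0.033,-0.0375]],[0,[-0.0111,0.0217,0.0026],[0.0136,-0.033,-0.0375]],[0,[-0.0111,0.0217,0.0026],[0.0136,-0.033,-0.0375]],[0,[-0.0111,0.0217,0.0026],[0.0136,-0.033,-0.0375]],[0,[-0.0111,0.0217,0.0026],[0.0136,-0.033,-0.0375]],[0,[-0.0111,0.0217,0.0026],[0.0136,-0.033,-0.0375]],[0,[-0.0111,0.0217,0.0026],[0.0136,-0.033,-0.0375]],[0,[-0.0111,0.0217,0.0026],[0.0136,-0.033,-0.0375]]]'

```text
time: 21.33
eef_pos: [0.5167, 0.0111, 0.1974]
tcp_rot: [0.971, 0.158, 0.177, 0.007]
contact_force: [0.7, -0.1, -1.5]
opening: 0.167
finger_force: 78.9
```

Request:
move_arm --moves '[[0,[-0.0111,0.0217,0.0026],[0.0136,-0.033,-0.0375]],[0,[-0.0111,0.0217,0.0026],[0.0136,-0.033,-0.0375]],[0,[-0.0111,0.0217,0.0026],[0.0136,-0.033,-0.0375]],[0,[-0.0111,0.0217,0.0026],[0.0136,-0.033,-0.0375]],[0,[-0.0111,0.0217,0.0026],[0.0136,-0.033,-0.0375]],[0,[-0.0111,0.0217,0.0026],[0.0136,-0.033,-0.0375]],[0,[-0.0111,0.0217,0.0026],[0.0136,-0.033,-0.0375]],[0,[-0.0111,0.0217,0.0026],[0.0136,-0.033,-0.0375]],[0,[-0.0111,0.0217,0.0026],[0.0136,-0.033,-0.0375]],[0,[-0.0111,0.0217,0.0026],[0.0136,-0.033,-0.0375]]]'

```text
time: 22.17
eef_pos: [0.5282, -0.2304, 0.162]
tcp_rot: [0.939, 0.343, 0.0, 0.0]
contact_force: [-0.0, -0.7, -1.1]
opening: 0.168
finger_force: 78.9
```

Run:
```python
from h import *
step(stand(.115),10);step(stand(.025),10)
```

```text
10 rows: shift [-0.0002 -0.0001 -0.    ] turn [ 0.0001 -0.0001  0.0002]  total [-0.0016 -0.001  -0.0002] [ 0.001 -0.001  0.002]
10 rows: shift [-0.0002 -0.0001  0.009 ] turn [ 0.0001 -0.0001  0.0002]  total [-0.0017 -0.0011  0.0898] [ 0.001 -0.001  0.002]
```

Request:
move_arm --moves '[[0,[-0.0002,-0.0001,0.014],[0,0,0]],[0,[-0.0002,-0.0001,0.014],[0,0,0]],[0,[-0.0002,-0.0001,0.014],[0,0,0]],[0,[-0.0002,-0.0001,0.014],[0,0,0]],[0,[-0.0002,-0.0001,0.013],[0,0,0]],[0,[-0.0002,-0.0001,0.009],[0,0,0]],[0,[-0.0002,-0.0001,0.005],[0,0,0]],[0,[-0.0002,-0.0001,0.002],[0,0,0]],[0,[0,0,0],[0,0,0]],[0,[0,0,0],[0,0,0]]]'

```text
time: 23.0
eef_pos: [0.527, -0.2299, 0.0772]
tcp_rot: [0.94, 0.342, 0.001, 0.001]
contact_force: [0.4, 1.2, -1.8]
opening: 0.167
finger_force: 79.0
```

Run:
```python
from h import *
np.set_printoptions(precision=3,suppress=True)
M=cur(); print((M@[*TIP,1])[:3],(M@[*COL,1])[:3]); o=[]
for n in("top","side"):
    a=read_camera(n)[:,:,::-1];P=camera_params(n);K=np.array([[P["fx"],0,P["cx"]],[0,P["fy"],P["cy"]],[0,0,1]])
    pts=np.array([(M@[*TIP,1])[:3],(M@[*COL,1])[:3],[.432,-.3098,.06],[.449,.247,.095]])
    f=cv2.projectPoints(pts,P["rvec"],P["tvec"],K,None)[0].reshape(-1,2)
    for k,h in((0,35),(3,40)):
        c0=(f[k]-h).astype(int); c0=np.maximum(c0,0)
        if k==0: print(n,((f-c0)*(300/2/h)).round())
        o.append(cv2.resize(a[c0[1]:c0[1]+2*h,c0[0]:c0[0]+2*h],(300,300),interpolation=cv2.INTER_CUBIC))
cv2.imwrite("pics/c6.png",np.vstack([np.hstack(o[:2]),np.hstack(o[2:])]))
```

```text
[ 0.433 -0.309  0.09 ] [ 0.48  -0.269  0.09 ]
top [[ 153.  151.]
 [  90.   76.]
 [ 146.  153.]
 [-727.  116.]]
side [[ 153.  152.]
 [  71.  120.]
 [ 148.  173.]
 [-584.  433.]]
```

View pics/c6.png

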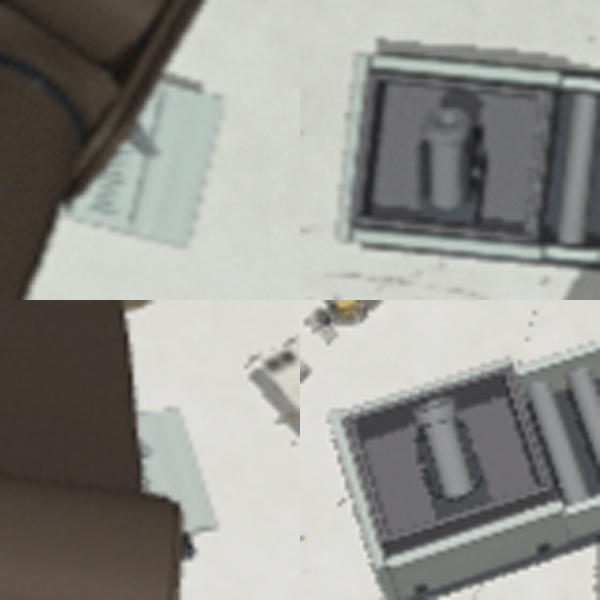

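The tip shows at (157,155) in the top crop, over the plate's middle and about 3 cm up. I'll lower it 5 mm and check numerically that the tote hasn't shifted since the push.

Request:
move_arm --moves '[[0,[-0.001,0,0.001],[0,0,0]],[0,[0,0,0.001],[0,0,0]],[0,[0,0,0.001],[0,0,0]],[0,[0,0,0.001],[0,0,0]],[0,[0,0,0.001],[0,0,0]],[0,[0,0,0],[0,0,0]],[0,[0,0,0],[0,0,0]],[0,[0,0,0],[0,0,0]],[0,[0,0,0],[0,0,0]],[0,[0,0,0],[0,0,0]]]'

```text
time: 23.93
eef_pos: [0.5258, -0.2302, 0.0715]
tcp_rot: [0.94, 0.342, 0.001, 0.0]
contact_force: [0.5, 0.6, -1.4]
opening: 0.166
finger_force: 79.0
```

Run:
```python
from h import *
s=get_state();print((cur()@[*TIP,1])[:3],s["dq"].round(3),s["contact_force"])
g=lambda i:cv2.cvtColor(i,6)
old=g(cv2.imread("pics/c3.png"))[:,:400]; a=read_camera("top")[:,:,::-1]
new=g(cv2.resize(a[220:320,190:290],(400,400),interpolation=cv2.INTER_CUBIC))
for r in (250,200,180): print(r,"old",old[r,30:110:4],"new",new[r,30:110:4])
t=old[120:240,54:98]; R=cv2.matchTemplate(new[100:260,34:118],t,cv2.TM_CCOEFF_NORMED);print(cv2.minMaxLoc(R),"expect (20,20)")
```

```text
[ 0.43145844 -0.3093952   0.08407778] [ 0.001  0.001  0.001 -0.002 -0.001 -0.   ] [ 0.45003638  0.56389935 -1.41983236]
250 old [160 113  90  88  83  79  74  65  61  62  62  67  78  86  99 103  94  74
  57  50] new [169 118  97  95  88  85  81  69  65  66  68  73  80  93 104 101  96  95
  97  97]
200 old [170 154 124 107  92  60  38  54  93 106 106 104 103 105 105 106 102  88
  64  48] new [181 163 128 103  89  63  40  60  98 111 111 111 110 112 112 109 111 111
 107  89]
180 old [172 172 133  96  91  69  40  41  67  97 106 104 103 104 105 103 103  88
  66  48] new [182 181 140  99  97  72  46  44  73 102 111 112 110 109 108 110 111 113
 106  87]
(-0.7298140525817871, 0.991784393787384, (0, 0), (20, 20)) expect (20,20)
```

The tote hasn't moved from where it was pressed home, and the rod is still, level and about 24 mm above the plate. I'll sign off.

```bash
python3 -c "
from plant import *
print(sign_off())"
```

```text
the job is handed in; nothing more can be done
None
```

I handed the job in at about 24 s; sign-off gave no verdict. The tote is home against the end stop, the rod went into the tube until its collar stopped and came right out again, and it is now held level and still, its tip about 24 mm above the middle of the reading plate.

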